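# Switch off the bench readout and pop its battery hatch

### The job

The coin cell of the bench readout is due for a change. First switch the readout off by pressing down the raised near half of the rocker on its top; then press the battery hatch beside it once, so that its push-push latch lets go and the hatch springs up, take the hand away and watch for about three seconds that the hatch stays wide open by itself. Only press with the fingertips: do not push the hatch shut again, and do not lift the readout or the things round it or shove them out of place.

Things in the scene. Friction and masses are not known exactly. Their poses are not given: they have to be found in the camera images.
- readout: loose light grey bench display unit, 136 (x) x 178 (y) x 51 mm to its flat top deck, about 1.2 kg, on rubber feet. Origin: centre of its underside; x to its back, y to its left, z up. Its sloping front with a blank display and six small keys looks to -x, towards the robot. The deck (x -13 to +65 mm) carries the black rocker on the left and the battery hatch on the right.
- hatch_press (a point): where to press the battery hatch, a grey plate 57 (x) x 58 (y) mm, 5 mm proud of the deck: on its closed top, centred, 15 mm in from its free near edge, by four ribs; fixed to the readout at x 8, y -26, z 56 mm, with its axes. It resists with 3 to 5 N; the latch lets go once this point is 2.5 mm down, the stop is at 4 mm. Pressing the open hatch right down would latch it shut again.
- hatch_edge (a point): middle of the hatch's free edge, moves with the hatch. The hinge is along the far edge, parallel to the readout's y, 55 mm beyond this point and 52 mm above the worktop. As the pressing finger withdraws, the hatch follows it up and springs open within about 1 s; the edge swings up in an arc to 108 mm above the worktop, so withdraw straight up and higher than that.
- hatch (a joint): hinge of the battery hatch, rad: 0 to 0.02 latched shut, about -0.1 pressed against its stop, 1.25 fully open (sprung against its open stop).
- rocker_press (a point): where to press the rocker: middle of its near half, fixed to the readout at x 3, y 48, z 59.5 mm, with its axes: the height of this half's top when fully down. At the start it is raised, its near end 7 mm higher. The rocker is black, V-shaped, 38 (x) x 22 (y) mm, in a low frame; its axis is along y, 14 mm beyond this point. It resists with 3 to 7 N, snaps over and stays.
- rocker (a joint): tilt of the rocker, rad: 0 on (near half raised, far half level), 0.44 off (near half pressed down level, far half raised).
- cell_carton: loose thin black carton of coin cells, 110 x 190 x 8 mm, flat on the worktop to the left of the readout; origin: centre of its underside. Leave it where it lies.
- tweezers: loose steel tweezers, 13 x 123 x 10 mm, on the worktop to the right of the readout; origin: centre of the underside. Leave them.
- dust_brush: loose flat dust brush with a wooden handle, 34 x 148 x 10 mm, on the worktop to the right of the readout, beyond the tweezers; origin: centre of its underside. Leave it.

How it is judged:
On the way, in this order (a step that is already met when the one before it is completed fails the run):
1. the rocker has been pressed over to off (value of joint rocker above 0.36 rad), for 0.2 s.
2. the battery hatch has been pressed in (value of joint hatch below -0.045 rad).
3. the hatch stands open by itself, the robot clear of the readout, for 2 s (value of joint hatch above 1.1 rad and contact force between each of the arm, the fingers and readout below 0.05 N), for 2 s.
At the end, for the whole second after the job is handed in: The rocker is off (over 0.36 of 0.44 rad), the hatch stands open by itself (over 1.1 of 1.25 rad) and at rest, the readout stands flat on its feet, and the readout, carton, tweezers and brush are each within 20 mm of where they were (value of joint rocker above 0.36 rad and value of joint hatch above 1.1 rad and velocity of joint hatch between -0.1 and 0.1 rad/s and height (world z) of readout below 0.006 m and angle between readout's own z axis and vertical below 0.05 rad and not (distance of any of readout, cell_carton, tweezers, dust_brush from where it was at the start of the episode above 0.02 m)); the robot touches nothing.
It fails at once if the hatch springs open while the readout is still switched on (value of joint hatch above 0.1 rad and value of joint rocker below 0.25 rad).
It fails at once if the hatch is pushed shut again after it has popped (value of joint hatch between 0.15 and 0.9 rad and velocity of joint hatch below -0.3 rad/s).
It fails at once if the readout is lifted, tipped or shoved more than 20 mm (height (world z) of readout above 0.012 m or angle between readout's own z axis and vertical above 0.15 rad or distance of readout from where it was at the start of the episode above 0.02 m).
It fails at once if the carton, the tweezers or the brush is lifted or shoved more than 20 mm (distance of any of cell_carton, tweezers, dust_brush from where it was at the start of the episode above 0.02 m).
It also fails if it takes over 42 s, if anything falls off the work surface, if the arm or the gripper's body presses on something with over 40 N, if the wrist force passes 120 N, or if a joint passes its speed limit or range.

### The arm

A 6-joint arm with a two-finger parallel gripper is mounted at the origin on the work surface; the furniture and walls round the work are solid. World frame = base frame: x ahead of the robot, y to its left, z up, the work surface at z = 0. Lengths are in m, angles in rad, forces in N, time in s.
With the tool pointing down it reaches from about 0.275 to 0.825 m from the base axis. Payload 4.9 kg.
Tool frame: the origin (TCP) lies midway between the tips of the shut fingers; the grasp point (between the pads) lies 19 mm behind it (grip_point_offset is the distance from the TCP to the grasp point, in m); z points along the fingers, x is the direction in which the jaws open and shut, and the axes are right-handed (so a half turn about z gives the same grasp; the last joint's range is limited). The gripper opens to 85 mm and grips with 20 to 120 N. Pads are 22 mm wide; open, the fingers measure 114 mm over their backs; the gripper's body (76 mm by 85 mm) begins 54 mm behind the grasp point. The pads swing forward as they close: fully open they stand 13 mm farther back than shut.
Start: joints at [1.145, 0.326, -0.193, 1.052, 0, 1.437], TCP at [0.158, 0.527, 0.231] pointing down, gripper open.
Joint ranges: [-2.65, 2.65], [-0.97, 1.79], [-1.3, 1.35], [-1.93, 2.1], [-1.47, 1.37], [-3.14, 3.14]. Speed limits (rad/s): [2.57, 2.57, 3.14, 3.14, 3.14, 3.14].

### API

Orientations are given as a rotation vector (axis times angle).
In Python, from cell import * gives the robot as it stands. Calls block until the motion is done:
- movep(position, orientation): joint-space move of the TCP to a pose.
- move_l(position, velocity=0.15, rot=None, until_force=None): straight line of the TCP; rot=None keeps the orientation; velocity is the mean speed in m/s. With until_force (N) it stops when the force on the tool has changed by that much, and returns True; else False.
- set_joints(angles): joint-space move.
- let_go() and grab(newtons=None): open the fingers fully, or close them until they stop; newtons is the grip in N (None keeps the last).
- sleep(seconds).
- ik(position, orientation): joint angles nearest the present ones, or None.
- get_state(): the state.
- grab_frame(name): name is "side" or "top" or "wrist"; returns a dict with "img" (480x640x3 uint8, red, green, blue), "fx", "fy", "cx", "cy" (pixels), "cam_to_world" (4x4, takes a point from camera to world coordinates); the wrist camera has in their place "T_tool_cam" (4x4, takes a point from camera to tool coordinates, whose origin is the TCP and whose axes are the tool frame's). Camera axes: x right, y down, z forward; pixel columns grow to the right and rows downward; lengths in m; the calibration is good to about 2 mm. A picture is of the moment at which its call begins: read the wrist's pose just before it. There is no depth.
A pose or a line that the arm cannot do raises MotionError and nothing moves.
- sign_off(): hands the job in, once; it reports no verdict.
Trained networks look in the newest picture that a camera, given by its name, has taken for a name from the list of things; names that differ only in an ending like _2 or _b are one class to them, and where a whole thing is asked for, a point or a joint stands for the part that bears it (a point fixed in the world has none). Each returns a list of dicts, best first, with "score" (0 to 1); they miss things now and then, are a little off and sometimes report something else, mostly with a low value. They report only what shows in the picture. A call takes as long as a camera call.
- spot_in(camera, name): "centre" ([column, row] in pixels, amid what is visible of it).
- silhouettes(camera, name): "mask" (480x640 bool, what is visible of it) and "centre" ([column, row] in pixels, amid what is visible of it).
- tip_of(camera, name): "centre" ([column, row] in pixels: a listed point, or the origin of a listed thing).
The state is a dict: "clock": time; "q": joint angles; "joint_velocities": joint speeds; "tau": joint torques, N m; "position": TCP position; "eef_rot": TCP orientation; "contact_force": force on the tool from outside, world axes, zero at the start; "wrist_torque": the same for the moment, N m; "finger_gap": opening from 0.0 (shut) to 1.0 (fully open).
Only numpy, scipy, OpenCV 4.12 (cv2) and the standard library are available. Lean on these libraries where they do the work, as an engineer would, in place of code of your own. Each camera call takes 0.05 s, during which the arm holds its last target.

## Working session

There is one attempt and no reset: what is moved stays moved. The work goes in short steps, each a Python script; the robot and the scene stay as the last script left them, time stands still between calls to the robot, and variables do not carry over. Pictures are saved under pics/ and viewed, and the job is handed in when it is done.

```bash
mkdir -p pics; ls; python3 - <<'E'
from cell import *
import cv2, numpy as np
s=get_state(); print(s)
for c in ("side","top"):
    f=grab_frame(c); cv2.imwrite(f"pics/{c}0.png",f["img"][:,:,::-1])
    print(c,f["fx"],f["cx"],f["cy"],np.round(f["cam_to_world"],3).tolist())
    for n in ("hatch_press","rocker_press","hatch_edge","readout"):
        print(n,[(np.round(d["centre"],1).tolist(),round(d["score"],2)) for d in tip_of(c,n)[:3]])
E
```

```text
pics
{'clock': 0.0, 'q': array([ 1.14480007e+00,  3.26976833e-01, -1.93605542e-01,  1.05198029e+00,
       -1.56981234e-05,  1.43662184e+00]), 'joint_velocities': array([-0.00115037,  0.00044598, -0.0005925 , -0.00110912,  0.00102104,
       -0.00171758]), 'tau': array([ 7.51549323e-04, -4.43402874e+01,  2.62437075e+01,  1.55743794e-02,
       -1.74745833e-04,  2.53601470e-06]), 'position': array([0.15796845, 0.52621202, 0.23047566]), 'eef_rot': array([ 2.52012187e+00,  1.87433357e+00, -2.41520114e-03]), 'contact_force': array([ 0.16803307, -0.1240963 ,  0.1278603 ]), 'wrist_torque': array([ 0.00725965, -0.02908883,  0.00095548]), 'finger_gap': 0.9993884569140196}
side 546.7191639845153 319.2833550649201 237.16251720096162 [[1.0, 0.025, -0.012, 0.525], [0.022, -0.422, 0.906, -0.967], [0.017, -0.906, -0.422, 0.519], [0.0, 0.0, 0.0, 1.0]]
hatch_press [([298.1, 268.9], 0.86)]
rocker_press [([288.3, 249.1], 0.9)]
hatch_edge [([291.7, 267.4], 0.58)]
readout []
top 489.45185787578725 315.8613802321015 231.03068625648018 [[-0.007, -0.976, 0.218, 0.289], [-1.0, 0.007, -0.003, 0.004], [0.002, -0.218, -0.976, 0.989], [0.0, 0.0, 0.0, 1.0]]
hatch_press [([373.1, 239.4], 0.59)]
rocker_press [([337.7, 252.2], 0.76), ([279.5, 309.0], 0.65)]
hatch_edge [([374.6, 246.4], 0.67)]
readout [([360.5, 254.6], 0.66)]
```

View pics/side0.png

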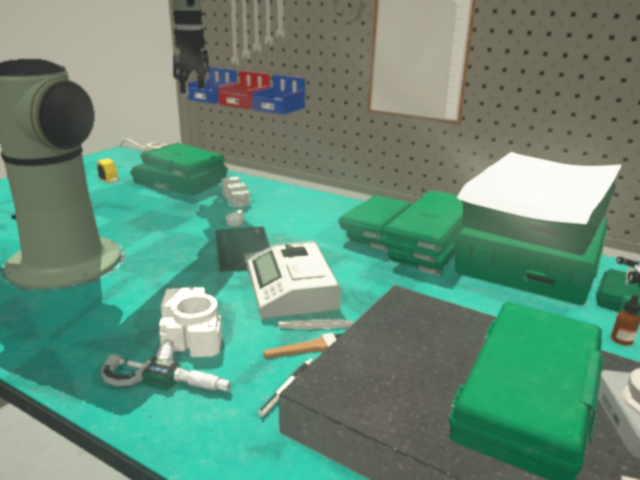

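View pics/top0.png

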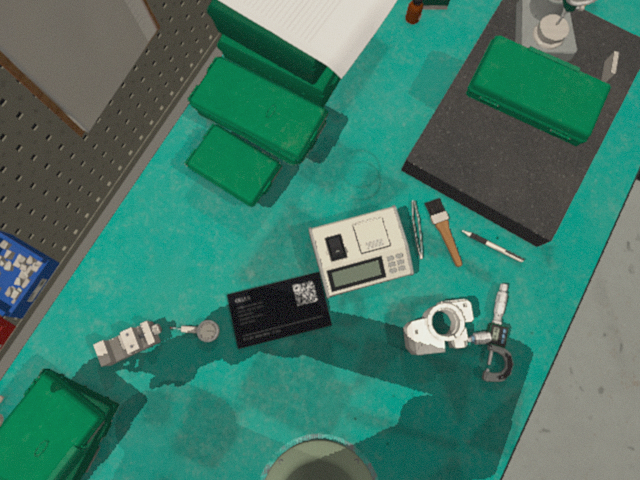

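The side view shows the readout around (293,280), with the rocker at (295,250) and the hatch at (308,268). In the top view the rocker is at (335,246) and the hatch at (373,234), with its ribs at (374,243). The second `rocker_press` hit at (279,309) is on the carton, so it's false. Next I'll triangulate the points.

```bash
cat > h.py <<'E'
from cell import *
import cv2, numpy as np
from scipy.optimize import least_squares
from scipy.spatial.transform import Rotation as R
def frame(c):
    s=get_state(); f=grab_frame(c)
    if c=="wrist":
        T=np.eye(4);T[:3,:3]=R.from_rotvec(s["eef_rot"]).as_matrix();T[:3,3]=s["position"]
        f["cam_to_world"]=T@f["T_tool_cam"]
    return f
def proj(f,X):
    W=np.linalg.inv(f["cam_to_world"]); p=W[:3,:3]@np.asarray(X)+W[:3,3]
    return np.array([f["fx"]*p[0]/p[2]+f["cx"],f["fy"]*p[1]/p[2]+f["cy"]])
def ray(f,uv):
    d=np.array([(uv[0]-f["cx"])/f["fx"],(uv[1]-f["cy"])/f["fy"],1]); M=f["cam_to_world"]
    return M[:3,3],M[:3,:3]@d
def atz(f,uv,z):
    o,d=ray(f,uv); return o+d*(z-o[2])/d[2]
LOC={"hatch_press":(.008,-.026,.056),"rocker_press":(.003,.048,.0595),"readout":(0,0,0),"hatch_edge":(-.007,-.026,.056)}
def pose(obs,x0):  # obs list of (frame,uv,name) ; x=(x,y,yaw,z)
    def w(x,n): 
        l=LOC[n]; c,s=np.cos(x[2]),np.sin(x[2]); return np.array([x[0]+c*l[0]-s*l[1],x[1]+s*l[0]+c*l[1],x[3]+l[2]])
    r=least_squares(lambda x:np.concatenate([proj(f,w(x,n))-uv for f,uv,n in obs]),x0,loss="soft_l1",f_scale=2)
    return r.x,r.fun.reshape(-1,2),w
E
python3 - <<'E'
from h import *
obs=[]
for c in ("side","top"):
    f=frame(c)
    for n in ("hatch_press","rocker_press","hatch_edge"):
        for d in tip_of(c,n)[:1]:
            obs.append((f,d["centre"],n)); print(c,n,np.round(d["centre"],1),round(d["score"],2),np.round(atz(f,d["centre"],.057),3))
x,r,w=pose(obs,[.5,-.1,0,0]); print(np.round(x,4)); print(np.round(r,1).tolist())
for n in LOC: print(n,np.round(w(x,n),4))
E
```

```text
side hatch_press [298.3 270.6] 0.68 [ 0.477 -0.117  0.057]
side rocker_press [285.1 248.4] 0.86 [ 0.447 -0.03   0.057]
side hatch_edge [292.7 268.6] 0.6 [ 0.467 -0.11   0.057]
top hatch_press [374.1 244. ] 0.75 [ 0.47  -0.111  0.057]
top rocker_press [339.2 253.7] 0.74 [ 0.451 -0.043  0.057]
top hatch_edge [375.9 245.2] 0.56 [ 0.468 -0.115  0.057]
[ 0.4622 -0.0887  0.3344  0.002 ]
[[0.9, -2.2], [0.7, 0.8], [-1.7, 0.9], [-0.3, -4.3], [-0.3, 0.7], [0.6, 1.7]]
hatch_press [ 0.4783 -0.1107  0.058 ]
rocker_press [ 0.4493 -0.0424  0.0615]
readout [ 0.4622 -0.0887  0.002 ]
hatch_edge [ 0.4641 -0.1156  0.058 ]
```

```bash
cat >> h.py <<'E'
def down(yaw,flip=1):
    y=np.array([np.cos(yaw),np.sin(yaw),0])*flip; z=np.array([0,0,-1.]); x=np.cross(y,z)
    return R.from_matrix(np.c_[x,y,z]).as_rotvec()
E
python3 - <<'E'
from h import *
f=frame("wrist"); T=f["T_tool_cam"]; print(np.round(T,3).tolist())
grab()
def off(flip): # tool pose so the camera axis hits the readout deck
    M=R.from_rotvec(down(.3,flip)).as_matrix(); d=M@T[:3,2]; o=M@T[:3,3]
    z=.26; t=(.055-(z+o[2]))/d[2]
    p=np.array([.468,-.085,.055])-o-d*t; return p
best=None
for fl in (1,-1):
    p=off(fl); q=ik(p,down(.3,fl)); print(fl,p,None if q is None else np.round(q,2))
    if q is not None and (best is None or abs(q[5])<abs(best[2][5])): best=(p,fl,q)
p,fl,q=best
movep(p,down(.3,fl)); print("flip",fl)
for i,dx in enumerate(([0,0,0],[0.0,.07,0.0])):
    move_l(p+np.array(dx),.15)
    f=frame("wrist"); cv2.imwrite(f"pics/w{i}.png",f["img"][:,:,::-1])
    for n in ("hatch_press","rocker_press","hatch_edge"):
        for d in tip_of("wrist",n)[:2]: print(n,np.round(d["centre"],1),round(d["score"],2),np.round(atz(f,d["centre"],.0565),4))
    print(f["fx"],f["cx"],f["cy"],f["cam_to_world"].tolist())
print(get_state()["clock"],get_state()["finger_gap"])
E
```

```text
[[1.0, -0.001, -0.001, -0.002], [0.001, 0.962, 0.273, -0.07], [0.001, -0.273, 0.962, -0.143], [0.0, 0.0, 0.0, 1.0]]
1 [ 0.44001163 -0.09150226  0.26      ] [-0.37  0.12 -0.39  1.07  0.   -0.67]
-1 [ 0.49598837 -0.07849774  0.26      ] [-0.3   0.22 -0.26  1.09  0.    2.54]
flip 1
hatch_press [293.2 235.5] 0.95 [ 0.4717 -0.1117  0.0565]
rocker_press [368.8 235.7] 0.96 [ 0.4494 -0.0386  0.0565]
hatch_edge [294.9 224.6] 0.91 [ 0.4603 -0.1132  0.0565]
354.9427378496645 320.65569765286097 238.41674264548953 [[-0.2951294758195001, 0.9191587190303487, 0.2608559789098099, 0.37258067722132415], [0.9554568259954003, 0.2841799986396281, 0.07964911821217056, -0.11293610630007532], [-0.0009198702639331023, 0.2727434281585333, -0.9620863663076349, 0.4027694464506688], [0.0, 0.0, 0.0, 1.0]]
hatch_press [227.1 218.2] 0.98 [ 0.4741 -0.1104  0.0565]
rocker_press [302.3 216.7] 0.72 [ 0.4505 -0.0391  0.0565]
hatch_edge [228.  202.1] 0.75 [ 0.458  -0.1132  0.0565]
354.9427378496645 320.65569765286097 238.41674264548953 [[-0.29499304597228043, 0.9191274581186227, 0.26112031433880045, 0.37258553792000176], [0.955498037074698, 0.2842249945742023, 0.07899147805739805, -0.043365913843572905], [-0.001613683486230333, 0.27280188450905657, -0.9620688789447003, 0.4028491977895159], [0.0, 0.0, 0.0, 1.0]]
5.3667 0.003187924425081467
```

View pics/w0.png

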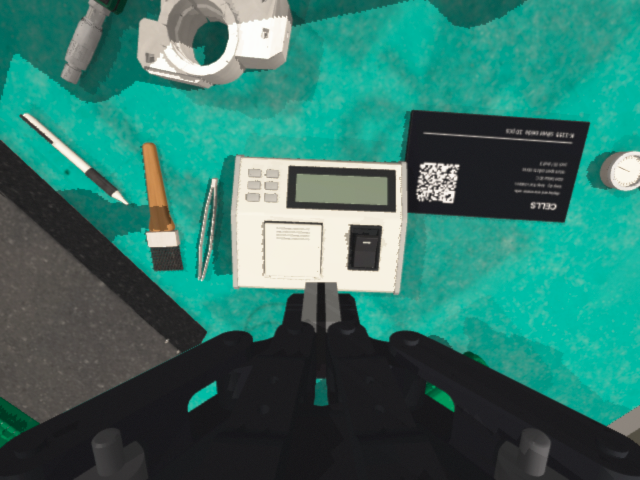

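View pics/w1.png

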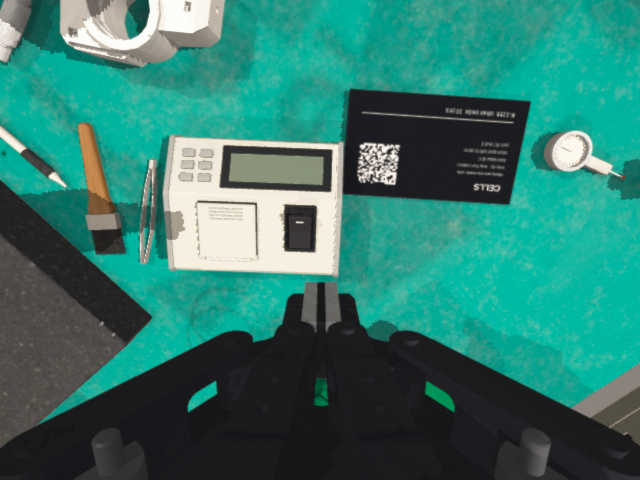

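```bash
python3 - <<'E'
from h import *
p=np.array([.440,-.0915,.26])
obs=[]
for dx in ([0,.07,0],[0,-.03,0]):
    move_l(p+np.array(dx),.2)
    f=frame("wrist")
    for n in ("hatch_press","rocker_press","hatch_edge"):
        for d in tip_of("wrist",n)[:1]:
            obs.append((f,d["centre"],n))
x,r,w=pose(obs,[.46,-.09,.3,0]); print(np.round(x,4)); print(np.round(r,1).tolist())
for n in LOC: print(n,np.round(w(x,n),4))
print(get_state()["clock"])
E
```

```text
[ 0.4598 -0.0875  0.2912 -0.0031]
[[4.7, 1.4], [-4.3, -0.4], [-2.0, -1.8], [1.4, 2.6], [-0.9, 0.7], [1.4, -2.5]]
hatch_press [ 0.4749 -0.1101  0.0529]
rocker_press [ 0.4489 -0.0406  0.0564]
readout [ 0.4598 -0.0875 -0.0031]
hatch_edge [ 0.4605 -0.1144  0.0529]
6.6667
```

The two views agree. In w0 the rocker's near half is about (365,237), and the hatch ribs are about (292,233), just inside the near edge at row 223. The slope of the readout's edges gives a yaw of about 0.26. Next I'll press the rocker.

```bash
python3 - <<'E'
from h import *
yaw=.257; ro=down(yaw); u=np.array([np.cos(yaw),np.sin(yaw),0])
P=np.array([.450,-.039,0])-.002*u
movep(P+[0,0,.10],ro)
f0=get_state()["contact_force"]
hit=move_l(P+[0,0,.0580],.03,until_force=14)
s=get_state(); print(hit,np.round(s["position"],4),np.round(s["contact_force"]-f0,1))
sleep(.15)
move_l(P+[0,0,.16],.2)
p=np.array([.440,-.0915,.26])+[0,.02,0]
move_l(p,.2)
f=frame("wrist"); cv2.imwrite("pics/w2.png",f["img"][120:360,140:500][:,:,::-1].repeat(2,0).repeat(2,1))
for n in LOC:
    for d in tip_of("wrist",n)[:1]: print(n,np.round(d["centre"],1),round(d["score"],2),np.round(atz(f,d["centre"],LOC[n][2]),4))
print(get_state()["clock"])
E
```

```text
True [ 0.4481 -0.0394  0.0589] [-1.9  1.2  8. ]
hatch_press [274.1 236.8] 0.63 [ 0.475  -0.1112  0.056 ]
rocker_press [350.  229.1] 0.66 [ 0.4472 -0.0398  0.0595]
readout [299.7 215.8] 0.98 [ 0.4598 -0.0915  0.    ]
hatch_edge [275.6 221.2] 0.59 [ 0.4589 -0.1133  0.056 ]
10.4833
```

View pics/w2.png

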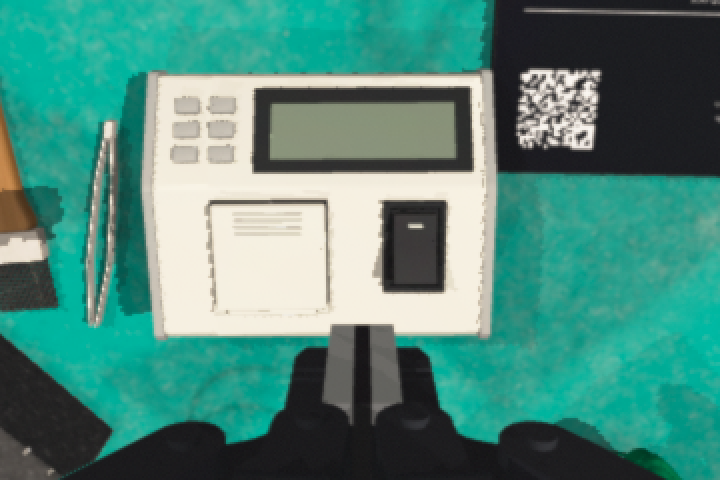

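```bash
python3 - <<'E'
from h import *
f=frame("wrist")["img"][:,:,::-1]
a=cv2.imread("pics/w0.png")[210:290,330:400]; b=cv2.imread("pics/w1.png")[190:270,265:335]
c=f[205:285,312:382]
cv2.imwrite("pics/cmp.png",np.hstack([cv2.resize(i,None,fx=3.6,fy=3.6,interpolation=2) for i in (a,b,c)]))
s0=cv2.imread("pics/side0.png")[230:320,235:350]; s1=grab_frame("side")["img"][230:320,235:350][:,:,::-1]
cv2.imwrite("pics/cmps.png",np.hstack([cv2.resize(i,None,fx=3.4,fy=3.4,interpolation=2) for i in (s0,s1)]))
E
```

```text
(no output)
```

View pics/cmp.png

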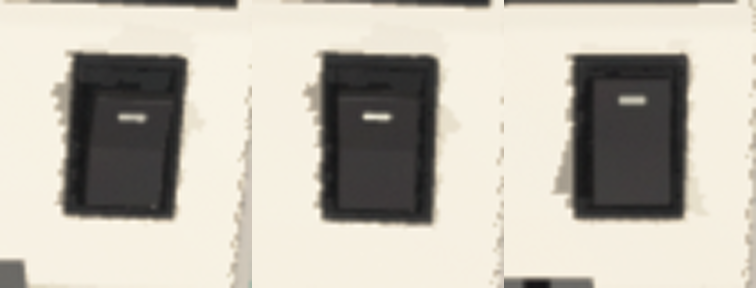

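View pics/cmps.png

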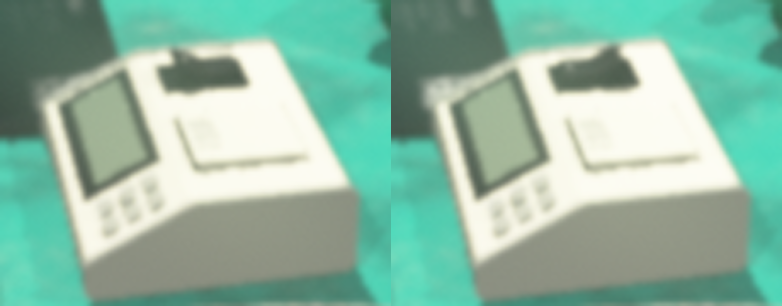

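The rocker has flipped: its raised end was nearest the robot before and is now at the far side. The side view shows the readout hasn't moved. Next is the hatch.

```bash
python3 - <<'E'
from h import *
yaw=.257; ro=down(yaw)
P=np.array([.4745,-.111,0])
movep(P+[0,0,.12],ro); move_l(P+[0,0,.075],.15)
f0=get_state()["contact_force"]
hit=move_l(P+[0,0,.0510],.02,until_force=14)
s=get_state(); print(hit,np.round(s["position"],4),np.round(s["contact_force"]-f0,1))
move_l(P+[0,0,.26],.15)
sleep(1)
f=frame("side"); cv2.imwrite("pics/s3.png",cv2.resize(f["img"][200:350,200:400][:,:,::-1],None,fx=4,fy=4))
print(tip_of("side","hatch_edge"),get_state()["clock"])
E
```

```text
False [ 0.4743 -0.1111  0.0515] [-2.9  1.9  7.7]
[{'centre': [309.6, 242.0], 'score': 0.7}] 15.675
```

View pics/s3.png

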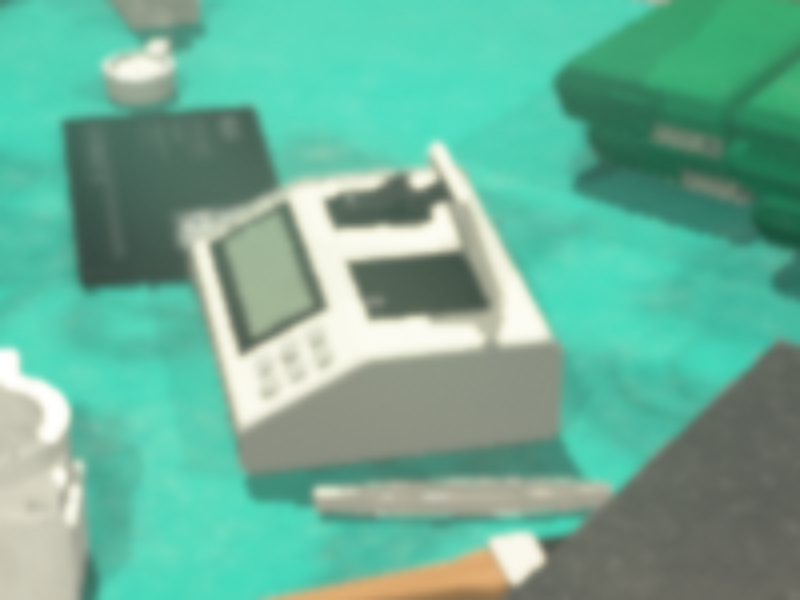

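The hatch stands wide open, showing the dark battery bay, and the rocker's raised end is still at the back. I'll watch for three seconds, check again, then hand in.

```bash
python3 - <<'E'
from h import *
sleep(3)
f=frame("side"); e=tip_of("side","hatch_edge")
g=frame("top"); e2=tip_of("top","hatch_edge")
cv2.imwrite("pics/s4.png",np.hstack([cv2.resize(f["img"][200:350,200:400][:,:,::-1],(400,300)),cv2.resize(g["img"][180:360,210:450][:,:,::-1],(400,300))]))
u=np.array([np.cos(.257),np.sin(.257)]); hinge=np.r_[np.array([.4745,-.111])+.04*u,.052]
for a in (0,.6,1.1,1.25):
    X=np.r_[hinge[:2]-u*.055*np.cos(a),.052+.056*np.sin(a)]; print(a,np.round(proj(f,X),1))
print([d["centre"] for d in e],[d["centre"] for d in e2],get_state()["clock"],get_state()["contact_force"])
E
```

```text
0 [288.8 272.2]
0.6 [294.  255.8]
1.1 [305.5 245.4]
1.25 [309.8 243.4]
[[315.4, 241.9], [316.1, 325.6]] [] 18.875 [ 0.24938424  0.50069026 -0.30264164]
```

View pics/s4.png

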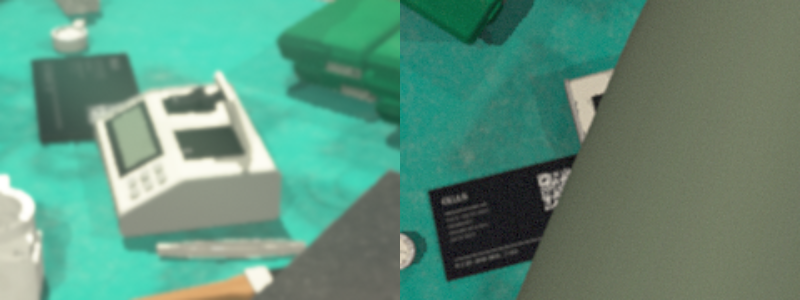

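The hatch edge shows at about (310–315,242), which matches the predicted 1.25 rad position of (310,243). Nothing has moved.

```bash
python3 -c "
from cell import *
print(sign_off())"
```

```text
the job is handed in; nothing more can be done
None
```

The readout is switched off, its battery hatch is standing wide open by itself, and I have handed the job in; no verdict came back.

**Rocker:** I pressed its near half with the shut fingertips until the tool stopped on force at z = 58.9 mm. Before-and-after pictures show its raised end moved from the near side to the far side.

**Hatch:** I pressed it once down to z = 51.5 mm, about 4.5 mm below its closed top and so about at its stop. I then withdrew straight up to 0.26 m, and it sprang open.

**Last checks:** After more than 4 s with the hand clear, the side camera put the hatch edge at about (310–315, 242). A fully open hatch at 1.25 rad should appear at (310, 243). I saw no movement of the readout, carton, tweezers or brush in that view, and the clock was at about 19 s.

**Failed or disagreed:**
- In the last check the top camera's view was blocked by the arm, so the final state rests on the side camera alone.
- The network's hatch-edge position moved about 6 px between two pictures in which the hatch looked the same. It also gave one false hit on the bench.
- The hatch press reached its target depth without tripping the 14 N stop. It read about 8 N.
- Early single-view positions differed by several millimetres, so I checked them against the wrist pictures before pressing.

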